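# Hold a welding filter plate's label end up to the reading hood

## Robot

A 6-joint arm with a two-finger parallel gripper is mounted at the origin on the work surface. World frame = base frame: x ahead of the robot, y to its left, z up, the work surface at z = 0. Lengths are in m, angles in degrees, forces in N, time in s.
With the tool pointing down it reaches from about 0.325 to 1 m from the base axis. Payload 5.1 kg.
Tool frame: the origin (TCP) lies at the very end of the fingers, on their centre line; the grasp point (between the pads) lies ctrl.grip_depth behind it (ctrl.grip_depth is the distance from the TCP to the grasp point, in m); z points along the fingers, y is the direction in which the jaws open and shut (so a half turn about z gives the same grasp; the last joint's range is limited). The gripper opens to 85 mm and grips with 20 to 120 N. Pads are 22 mm wide; open, the fingers measure 114 mm over their backs; the gripper's body (76 mm by 85 mm) begins 54 mm behind the grasp point. The pads swing forward as they close: fully open they stand 13 mm farther back than shut.
Start: joints at [-71.941, 7.093, 94.555, -0, 78.352, -4.733], TCP at [0.252, -0.599, 0.194] pointing down, gripper open.
Joint ranges: [-149.61, 149.61], [-58.7, 133.49], [1.44, 155.28], [-77.14, 257.14], [18.33, 153.61], [-166.67, 166.67]. Speed limits (degrees/s): [147.25, 147.25, 180, 180, 180, 180].

## Interface

Orientations are given as a 3x3 rotation matrix whose columns are the frame's x, y, z axes.
In Python, from workcell import ctrl, hand, readout, snapshot, job_done gives the robot as it stands. Calls block until the motion is done:
- ctrl.goto(position, orientation): joint-space move of the TCP to a pose.
- ctrl.move_l(position, attitude=None, speed=0.15, until_force=None): straight line of the TCP; attitude=None keeps the orientation; speed is the mean speed in m/s. With until_force (N) it stops when the force on the tool has changed by that much, and returns True; else False.
- ctrl.set_joints(angles): joint-space move.
- hand.ungrasp() and hand.grasp(squeeze=None): open the fingers fully, or close them until they stop; squeeze is the grip in N (None keeps the last).
- ctrl.wait(seconds).
- ctrl.solve_ik(position, orientation): joint angles nearest the present ones, or None.
- readout.get_obs(): the state.
- snapshot(name): name is "side" or "top" or "wrist"; returns a dict with "img" (480x640x3 uint8, red, green, blue), "fx", "fy", "cx", "cy" (pixels), "R" (3x3) and "t" (3): a world point X has camera coordinates R X + t; the wrist camera has in their place "tool_from_camera" (4x4, takes a point from camera to tool coordinates, whose origin is the TCP and whose axes are the flange's). Camera axes: x right, y down, z forward; pixel columns grow to the right and rows downward; lengths in m; the calibration is good to about 2 mm. A picture is of the moment at which its call begins: read the wrist's pose just before it. There is no depth.
A pose or a line that the arm cannot do raises ctrl.Unreachable and nothing moves.
- job_done(): hands the job in, once; it reports no verdict.
The state is a dict: "time_s": time; "joints": joint angles; "qvel": joint speeds; "effort": joint torques, N m; "ee_pos": TCP position; "tool_rot": TCP orientation; "ft_force": force on the tool from outside, world axes, zero at the start; "ft_torque": the same for the moment, N m; "width": finger opening in m.
Only numpy, scipy, OpenCV 4.12 (cv2) and the standard library are available. Lean on these libraries where they do the work, as an engineer would, in place of code of your own. Each camera call takes 0.05 s, during which the arm holds its last target.

## Task

Two dark welding filter plates lie on wooden pucks; each has one corner notched, and the notch marks the frosted label end. Take the plate that lies label up (look along it towards its notched end: the notch is at the right; on the face-down one it is at the left), hold it by its other, un-notched end, and bring the notched end level through the mouth of the small reading hood until the label is centred under the roof window. Finish while still holding it there steady, touching neither bench nor hood, and do not knock the hood or shift the other plate or anything else on the bench.

Things in the scene. Friction and masses are not known exactly. Their poses are not given: they have to be found in the camera images.
- plate: The plate to take: dark glass 130 x 50 x 6 mm, 56 to 112 g, with alike pale matt bands 34 mm long at both ends. Origin at its centre, 28 mm above the bench at the start; x along its length to the notched (label) end, y across, z out of its label face (up). The notch is a 16 x 16 mm square cut from the corner at +x, -y. It lies loose at any heading, flat and centred on a puck.
- puck_a: Fixed round wooden puck under the plate to take, 44 mm across, 25 mm high (the other plate lies on one like it); the plate's ends overhang it freely. Origin at the centre of its underside.
- label (a point): Centre of the label on the plate to take: a point in mid-thickness 47 mm from the plate's centre towards the notched end. Axes as the plate's.
- plate_facedown: The other plate, same size and look, lying label down on the other, like puck: leave it alone. Origin at its centre, x towards its notched end, z up; its notch is at +x, +y.
- hood: Reading hood of grey sheet steel, fixed. Origin on the bench under the window's centre, z up, x points inwards from its mouth, the open side at x = -35 mm. Inside 70 mm deep (x -35 to +35), 80 wide (y), 70 from bench to roof, no floor. Walls and roof 4 mm thick (outside 88 wide, 74 high; a 16 mm wide, 6 mm high foot along each side). Roof window 44 mm in x, 52 mm in y.
- window (a point): Point 40 mm above the bench under the centre of the hood's window, where the label goes. Axes as the hood's.
- socket: Bystander: steel socket standing up, 24 mm across, 26 mm high. Origin at the centre of its underside.
- spanner: Bystander: flat steel spanner 160 mm long, lying along its x. Origin on its underside, about mid-length.
- jar: Bystander: amber glass jar 64 mm across, 85 mm high. Origin at the centre of its underside.
- mug: Bystander: white mug 76 mm across, 85 mm high, handle at its +y. Origin at the centre of its underside.
- screwdriver: Bystander: wooden-handled screwdriver 190 mm long, lying along its x. Origin on its underside, about mid-length.
- tin: Bystander: bare metal tin 68 mm across, 100 mm high. Origin at the centre of its underside.
Things that resemble listed ones, but are neither listed nor needed, are in the scene too. What is shaped like the plate but turquoise or yellow is not meant. What is shaped like the hood but yellow is not meant.

How it is judged (in metres and radians):
On the way, in this order (a step that is already met when the one before it is completed fails the run):
1. the label-up plate is lifted clear of its puck (height (world z) of plate above 0.038 m and contact force between the fingers and plate above 0.5 N), for 0.1 s.
2. its notched end has entered the hood's mouth (x of label in the frame of hood between -0.04 and 0.02 m and y of label in the frame of hood between -0.03 and 0.03 m and z of label in the frame of hood below 0.068 m and x of plate in the frame of hood below -0.04 m and contact force between the fingers and plate above 0.5 N), for 0.05 s.
At the end, for the whole second after the job is handed in: Fingers hold the plate 20+ mm from its centre on the un-notched half; level to 0.15 rad, label up, still; label within 14 mm (x), 12 mm (y) of the window centre, 12 to 66 mm up, pointing in; not touching the hood; other plate within 15 mm, bystanders within 30 mm of their start (x of label in the frame of hood between -0.014 and 0.014 m and y of label in the frame of hood between -0.012 and 0.012 m and z of label in the frame of hood between 0.012 and 0.066 m and x of plate in the frame of hood below -0.025 m and height (world z) of plate above 0.012 m and angle between plate's own z axis and vertical below 0.15 rad and contact force between the fingers and plate above 0.5 N and x of the grasp point in the frame of plate below -0.02 m and contact force between plate and hood below 0.2 N and linear speed of plate below 0.02 m/s and distance of plate_facedown from where it was at the start of the episode below 0.015 m and distance of each of socket, spanner, jar, mug, screwdriver, tin from where it was at the start of the episode below 0.03 m); the arm keeps its last pose, push and grip.
It fails at once if the hood is knocked (over 8 N) (contact force between hood and anything else above 8 N).
It fails at once if the face-down plate is shifted (distance of plate_facedown from where it was at the start of the episode above 0.015 m).
It fails at once if a bystander is shifted (distance of any of socket, spanner, jar, mug, screwdriver, tin from where it was at the start of the episode above 0.03 m).
It also fails if it takes over 42 s, if anything falls off the work surface, if the arm or the gripper's body presses on something with over 40 N, if the wrist force passes 120 N, or if a joint passes its speed limit or range.

## Working session

There is one attempt and no reset: what is moved stays moved. The work goes in short steps, each a Python script; the robot and the scene stay as the last script left them, time stands still between calls to the robot, and variables do not carry over. Pictures are saved under pics/ and viewed, and the job is handed in when it is done.

```bash
mkdir -p pics; ls
python3 - <<'E'
from workcell import ctrl, hand, readout, snapshot
import cv2,numpy as np
o=readout.get_obs();print(o['time_s'],o['ee_pos'],o['tool_rot'],o['width'],ctrl.grip_depth)
for n in("top","side","wrist"):
    s=snapshot(n);cv2.imwrite(f"pics/{n}0.png",s['img'][:,:,::-1]);print(n,s['fx'],s['fy'],s['cx'],s['cy'],s.get('R'),s.get('t'),s.get('tool_from_camera'))
E
```

```text
pics
0.0 [ 0.25157713 -0.59857346  0.19224144] [[ 9.21916454e-01  3.87388276e-01 -6.12509776e-04]
 [ 3.87388704e-01 -9.21914324e-01  1.99285313e-03]
 [ 2.07326403e-04 -2.07452346e-03 -9.99997827e-01]] 0.08560839809926353 0.0187
top 435.07518807194043 435.07518807194043 321.15514637414117 244.53485061501473 [[ 0.01453374 -0.99975852 -0.01648237]
 [-0.9958459  -0.01299106 -0.09012316]
 [ 0.08988727  0.01772373 -0.99579423]] [-0.11503198  0.53816675  1.11996482] None
side 576.3039178225494 576.3039178225494 315.23184500921974 235.63176950963864 [[-0.73181939 -0.68149603  0.0018814 ]
 [-0.46713056  0.49961071 -0.72950543]
 [ 0.49621509 -0.53474508 -0.68397243]] [0.32863627 0.3541761  1.374376  ] None
wrist 407.2403325138614 407.2403325138614 318.9985705003093 243.61167804673826 None None [[ 3.85827547e-04 -9.53408846e-01 -3.01680997e-01  7.60324557e-02]
 [ 9.99999919e-01  4.01648099e-04  9.58849260e-06  5.15069035e-04]
 [ 1.12027845e-04 -3.01680977e-01  9.53408924e-01 -1.79622319e-01]
 [ 0.00000000e+00  0.00000000e+00  0.00000000e+00  1.00000000e+00]]
```

View pics/top0.png

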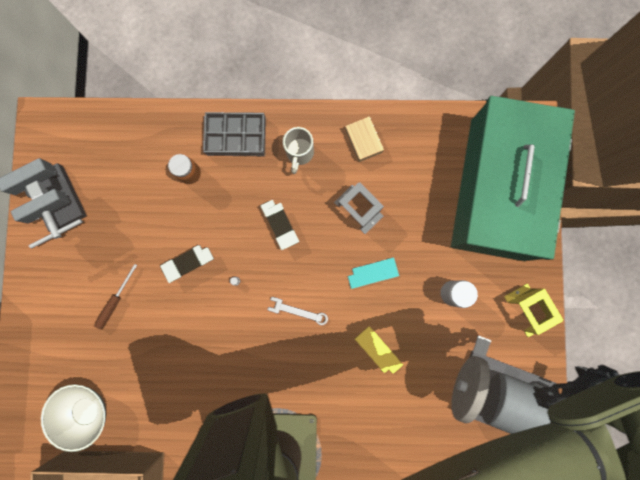

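View pics/side0.png

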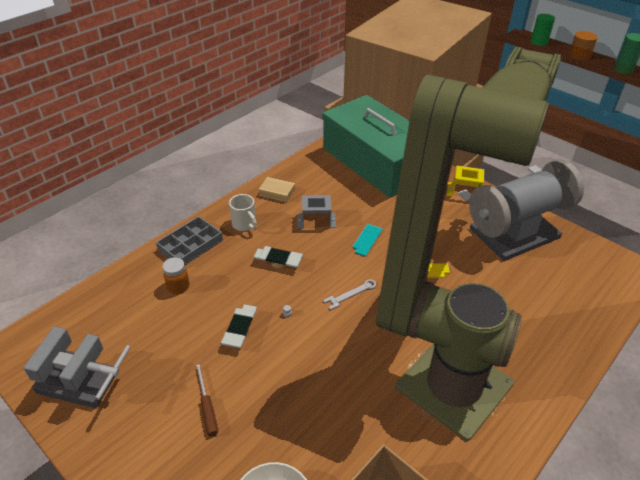

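Run:
```python
import cv2,numpy as np
a=cv2.imread('pics/top0.png')
c=[a[190:290,150:310], a[165:245,320:400]]
A=cv2.resize(c[0],None,fx=5,fy=5,interpolation=cv2.INTER_CUBIC);cv2.imwrite('pics/z1.png',A)
A=cv2.resize(c[1],None,fx=7,fy=7,interpolation=cv2.INTER_CUBIC);cv2.imwrite('pics/z2.png',A)
```

```text
(no output)
```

View pics/z1.png

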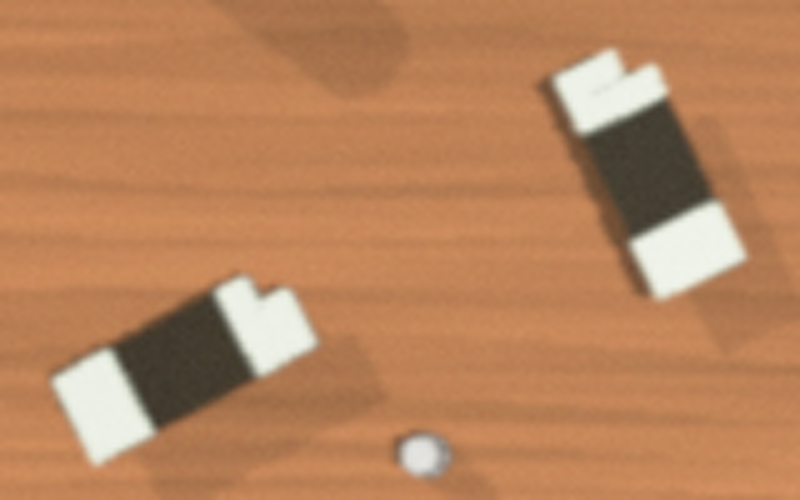

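View pics/z2.png

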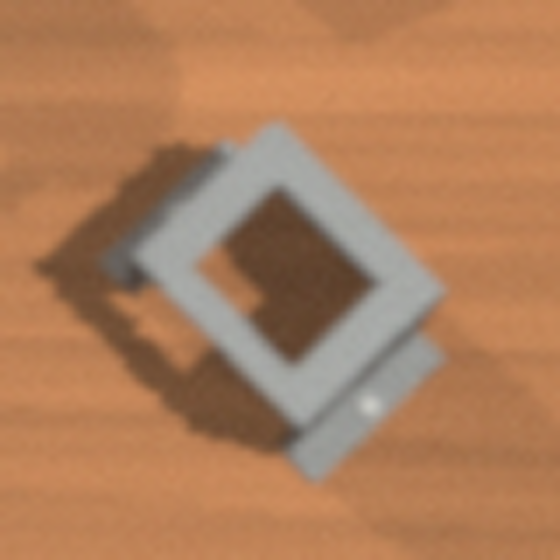

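Run:
```python
import cv2,numpy as np
a=cv2.imread('pics/side0.png')
A=cv2.resize(a[180:290,230:350],None,fx=5,fy=5,interpolation=cv2.INTER_CUBIC);cv2.imwrite('pics/z3.png',A)
```

```text
(no output)
```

View pics/z3.png

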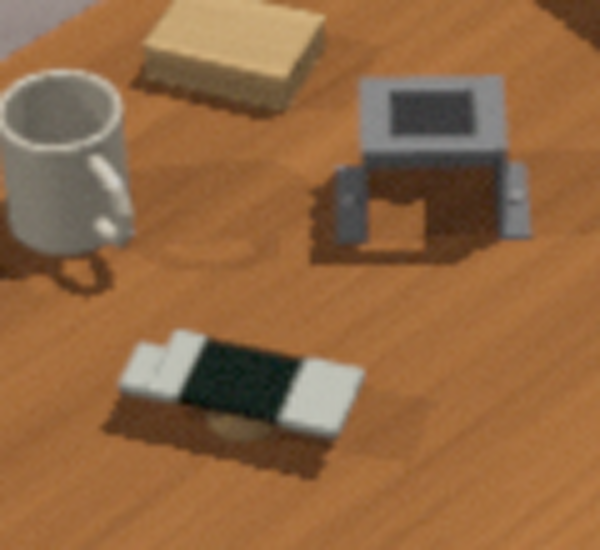

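```bash
cat > h.py <<'E'
import numpy as np,cv2
from workcell import *
s=lambda n:snapshot(n)
def ray(S,uv,z):
    d=np.array([(uv[0]-S['cx'])/S['fx'],(uv[1]-S['cy'])/S['fy'],1.])
    R=np.array(S['R']);t=np.array(S['t']);C=-R.T@t;w=R.T@d
    return C+w*(z-C[2])/w[2]
def wristS():
    o=readout.get_obs();S=snapshot('wrist');T=np.eye(4);T[:3,:3]=o['tool_rot'];T[:3,3]=o['ee_pos']
    M=np.linalg.inv(T@np.array(S['tool_from_camera']));S['R']=M[:3,:3];S['t']=M[:3,3];return S
def proj(S,X):
    c=np.array(S['R'])@np.array(X)+np.array(S['t']);return np.array([S['cx']+S['fx']*c[0]/c[2],S['cy']+S['fy']*c[1]/c[2]])
E
python3 - <<'E'
from h import *
S=s('top')
g=lambda p,o,f:((p[0]+.5)/f-.5+o[0],(p[1]+.5)/f-.5+o[1])
P=[ray(S,g(p,(150,190),5),.031)[:2] for p in[(552,78),(747,258),(655,298),(668,97),(615,49)]]
print('plate',np.round(P,4))
H=[ray(S,g(p,(320,165),7),.074)[:2] for p in[(280,120),(447,292),(302,430),(133,250)]]
print('hood',np.round(H,4),np.mean(H,0),[np.linalg.norm(H[i]-H[(i+1)%4]) for i in range(4)])
H=[ray(S,g(p,(320,165),7),.074)[:2] for p in[(280,187),(384,285),(295,363),(193,262)]]
print('win',np.round(H,4),np.mean(H,0),[np.linalg.norm(H[i]-H[(i+1)%4]) for i in range(4)])
E
```

```text
plate [[ 0.6411  0.0551]
 [ 0.547  -0.0497]
 [ 0.5254 -0.002 ]
 [ 0.6317 -0.0064]
 [ 0.657   0.0222]]
hood [[ 0.6966 -0.2038]
 [ 0.6341 -0.2643]
 [ 0.5833 -0.2124]
 [ 0.6482 -0.151 ]] [ 0.64058036 -0.20787634] [np.float64(0.08702414017021588), np.float64(0.07265816320040357), np.float64(0.08936255732804084), np.float64(0.07163268630026651)]
win [[ 0.6719 -0.2039]
 [ 0.6364 -0.2417]
 [ 0.6076 -0.2098]
 [ 0.6441 -0.1727]] [ 0.64001904 -0.20701096] [np.float64(0.05179855708689896), np.float64(0.04298853807657883), np.float64(0.051967500367826026), np.float64(0.04186160704230583)]
```

```bash
cat >> h.py <<'E'
def tool(heading,flip=False):
    a=np.radians(heading+(180 if flip else 0));x=np.array([np.cos(a),np.sin(a),0]);z=np.array([0,0,-1.]);return np.c_[x,np.cross(z,x),z]
E
python3 - <<'E'
from h import *
for f in(0,1):
  for p,h in(((.553,-.017,.12),25.7),((.576,-.14,.02),-46.3)):
    q=ctrl.solve_ik(p,tool(h,f));print(f,h,None if q is None else np.round(q,1))
ctrl.goto([.55,-.10,.30],tool(0))
S=wristS();cv2.imwrite('pics/w1.png',S['img'][:,:,::-1]);np.save('w1.npy',S,allow_pickle=True)
for X in [(.594,.0027,.031),(.64,-.207,.074)]:print(proj(S,X))
print(readout.get_obs()['time_s'])
E
```

```text
0 25.7 [ -7.3  -1.8 111.   -0.   70.8  57. ]
0 -46.3 [-18.8   9.6 109.5  -0.   60.8 117.5]
1 25.7 [  -7.3   -1.8  111.    -0.    70.8 -123. ]
1 -46.3 [-18.8   9.6 109.5  -0.   60.8 -62.5]
[221.76691037 146.12838314]
[431.239353    99.11693481]
2.3667
```

View pics/w1.png

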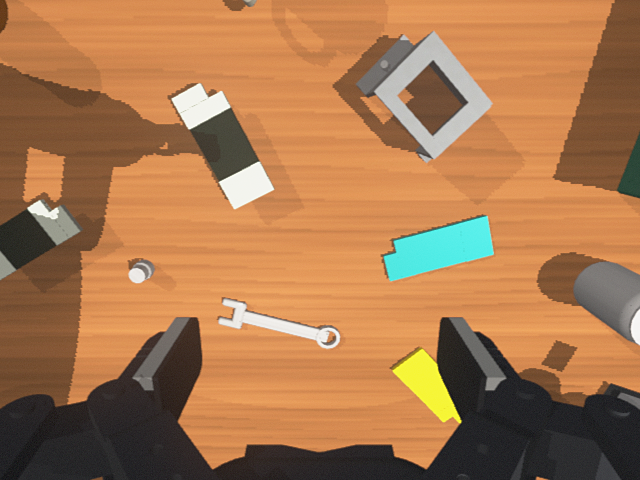

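Run:
```python
import cv2,numpy as np
a=cv2.imread('pics/w1.png')
A=cv2.resize(a[75:215,160:290],None,fx=4,fy=4,interpolation=cv2.INTER_CUBIC)
B=cv2.resize(a[25:165,355:500],None,fx=4,fy=4,interpolation=cv2.INTER_CUBIC)
# subpixel corners
g=cv2.cvtColor(a,cv2.COLOR_BGR2GRAY)
P=np.float32([[170,98],[201,84],[274,189],[235,209],[190,135],[223,119]]).reshape(-1,1,2)
W=np.float32([[435,63],[468,101],[432,133],[397,95]]).reshape(-1,1,2)
for q in(P,W):
  cv2.cornerSubPix(g,q,(4,4),(-1,-1),(3,50,.01));print(q.reshape(-1,2))
cv2.imwrite('pics/z4.png',np.hstack([A,B]) if A.shape[0]==B.shape[0] else A)
```

```text
[[170.32932  98.40327]
 [198.88419  82.23515]
 [273.85934 188.93167]
 [234.04887 209.20604]
 [190.      135.     ]
 [223.      119.     ]]
[[432.67807   59.531803]
 [468.0515   101.9717  ]
 [432.24146  135.65268 ]
 [396.68973   95.117165]]
```

View pics/z4.png

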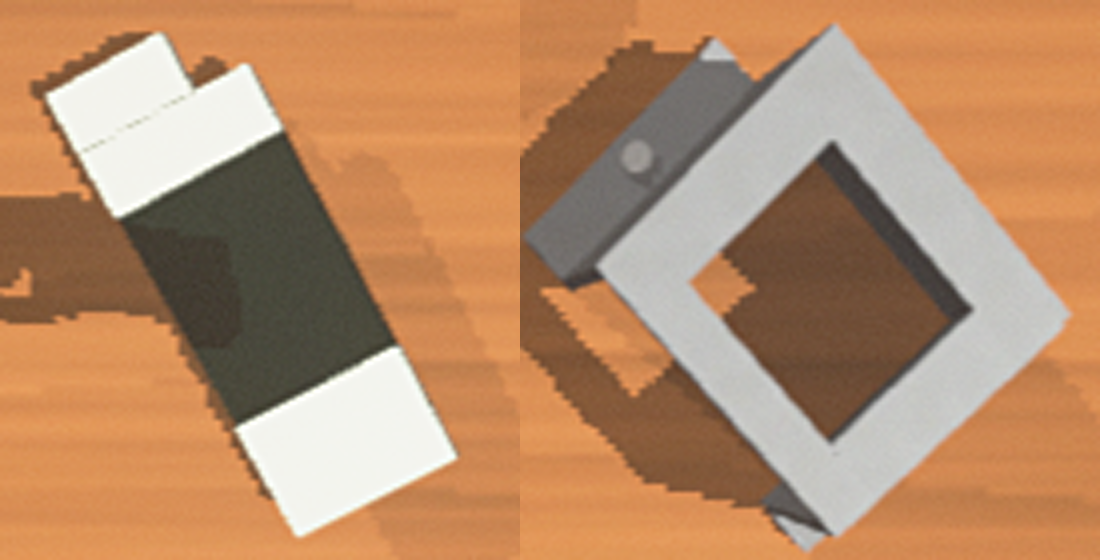

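Run:
```python
from h import *
S=np.load('w1.npy',allow_pickle=True).item()
g=lambda p,o,f:((p[0]+.5)/f-.5+o[0],(p[1]+.5)/f-.5+o[1])
A,C,D=[ray(S,g(p,(160,75),4),.031)[:2] for p in[(45,93),(457,458),(300,538)]]
an=lambda v:np.degrees(np.arctan2(v[1],v[0]))
print('plate c',(A+C)/2,an(A-D),np.linalg.norm(A-D),an(C-D)+90,np.linalg.norm(C-D))
for L in ([(838,22),(1072,315),(832,537),(597,265)],[(832,142),(975,310),(832,443),(690,282)]):
  H=np.array([ray(S,g((p[0]-520,p[1]),(355,25),4),.074)[:2] for p in L])
  e=[H[(i+1)%4]-H[i] for i in range(4)]
  print(H.mean(0),[np.round(np.linalg.norm(x),4) for x in e],an(e[0])+90,an(-e[2])+90,an(e[1])+180,an(e[3]))
T=[ray(S,p,.03)[:2] for p in[(383,256),(389,281)]];print('turq',T)
```

```text
plate c [5.95173550e-01 1.41495888e-04] 26.454408146649087 0.1316808408180095 26.721242636574857 0.05027234606377258
[ 0.64163024 -0.20891529] [np.float64(0.0866), np.float64(0.0732), np.float64(0.0867), np.float64(0.0727)] -45.80518868564144 -46.13311794792256 314.56061988820795 -45.517424265543525
[ 0.64038002 -0.20836864] [np.float64(0.0516), np.float64(0.0434), np.float64(0.0514), np.float64(0.043)] -44.69809771550945 -45.147231469495665 314.20315847610163 -45.61832128959943
turq [array([ 0.46863128, -0.1763756 ]), array([ 0.43705915, -0.18500992])]
```

Run:
```python
from h import *
c=np.array([.5948,.001]);h=26.4;u=np.array([np.cos(np.radians(h)),np.sin(np.radians(h))])
g=c-.043*u;R=tool(h);z=.028-ctrl.grip_depth
ctrl.goto([*g,.12],R)
S=wristS();cv2.imwrite('pics/w2.png',S['img'][:,:,::-1])
print(ctrl.move_l([*g,z+.002],speed=.08,until_force=8), readout.get_obs()['ee_pos'],readout.get_obs()['ft_force'])
S=wristS();cv2.imwrite('pics/w3.png',S['img'][:,:,::-1]);print(readout.get_obs()['time_s'])
```

```text
False [ 0.55687316 -0.01818661  0.01201443] [-0.00962599  0.6274356   0.38290263]
4.7833
```

View pics/w3.png

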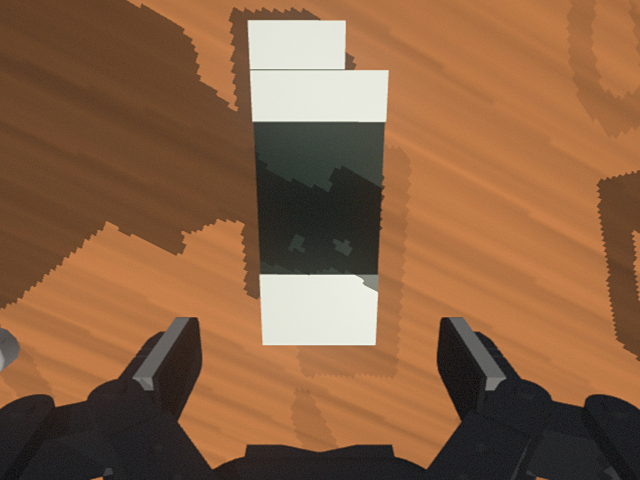

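Run:
```python
from h import *
S=wristS();o=readout.get_obs()
print(proj(S,o['ee_pos']),o['tool_rot'][:,0] if hasattr(o['tool_rot'],'shape') else o['tool_rot'])
D=ray(S,(263,345.5),.031);C=ray(S,(376,345.5),.031);A=ray(S,(247.5,20.5),.031);print(D,C,A,(A+C)/2)
an=lambda v:np.degrees(np.arctan2(v[1],v[0]));print(an(A-D),an(C-D)+90,np.linalg.norm(A-D),np.linalg.norm(C-D))
```

```text
[317.90969546 282.0038604 ] [0.89569567 0.44466649 0.00098675]
[ 0.52542868 -0.0062209   0.031     ] [ 0.54799986 -0.05168478  0.031     ] [0.64227774 0.05192064 0.031     ] [5.95138803e-01 1.17927658e-04 3.10000000e-02]
26.45393070817396 26.40274733489032 0.13051490933836832 0.05075848052297213
```

Run:
```python
from h import *
c=np.array([.5951,.0003]);h=26.4;u=np.array([np.cos(np.radians(h)),np.sin(np.radians(h))])
g=c-.043*u
print(ctrl.move_l([*g,.0075],speed=.05,until_force=8))
hand.grasp(45);o=readout.get_obs();print(o['width'],o['ft_force'])
S=wristS();cv2.imwrite('pics/w4.png',S['img'][:,:,::-1])
ctrl.move_l([*g,.0375],speed=.08);ctrl.wait(.2);o=readout.get_obs();print(o['width'],o['ft_force'],o['ee_pos'])
S=wristS();cv2.imwrite('pics/w5.png',S['img'][:,:,::-1]);print(o['time_s'])
```

```text
False
0.00012901714757940704 [ 0.20509146 -1.10836682 -0.52869576]
0.0001515848399046389 [-0.42352118  0.47560881 -0.24301467] [ 0.55608899 -0.01876528  0.03691179]
6.625
```

View pics/w5.png

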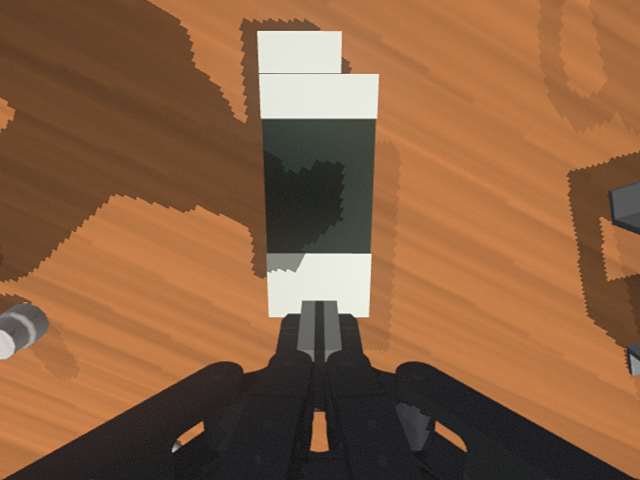

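View pics/w4.png

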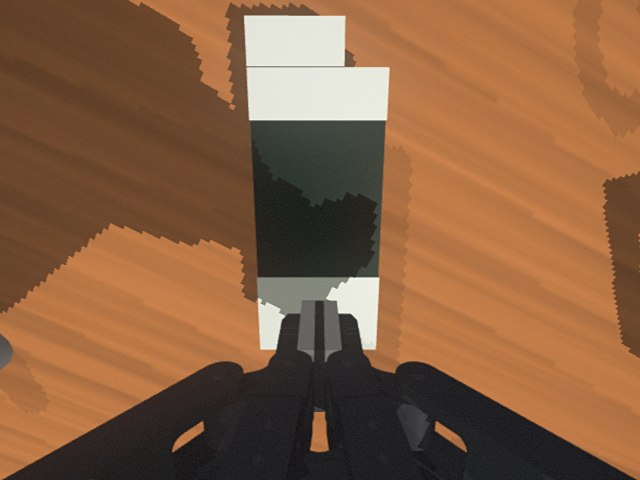

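Run:
```python
from h import *
S=wristS();o=readout.get_obs();R=np.array(o['tool_rot']);p=np.array(o['ee_pos'])
for dz in(0,-.01,-.0187,-.03): print(dz,[proj(S,p+R@np.array([dx,0,dz])).round() for dx in(-.011,0,.011)])
D=ray(S,(269,317),.031);C=ray(S,(370,317),.031);A=ray(S,(257.5,31),.031);print((A+C)/2,np.linalg.norm(A-D),np.linalg.norm(C-D))
s_=s('side');cv2.imwrite('pics/s2.png',cv2.resize(s_['img'][180:330,200:420,::-1],None,fx=3.6,fy=3.6,interpolation=2))
```

```text
0 [array([318., 303.]), array([318., 282.]), array([318., 260.])]
-0.01 [array([318., 312.]), array([318., 290.]), array([318., 268.])]
-0.0187 [array([318., 322.]), array([318., 299.]), array([318., 275.])]
-0.03 [array([318., 335.]), array([318., 311.]), array([318., 286.])]
[ 5.95403991e-01 -9.97859190e-05  3.10000000e-02] 0.13045324925738452 0.05118120004326862
```

View pics/s2.png

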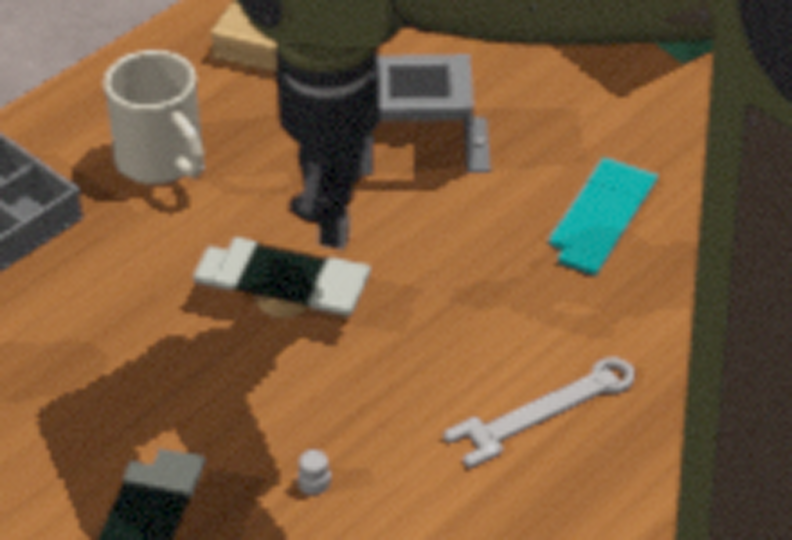

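Run:
```python
from h import *
S=s('side');o=readout.get_obs();p=np.array(o['ee_pos']);T=s('top')
for z in(.02,.037,.05,.06,.07,.08,.09): print(z,proj(S,[p[0],p[1],z]).round(1),proj(T,[p[0],p[1],z]).round(1))
cv2.imwrite('pics/t2.png',cv2.resize(T['img'][170:280,220:380,::-1],None,fx=5,fy=5,interpolation=2))
print(p,o['joints'])
```

```text
0.02 [292.3 260.2] [287.7 237.9]
0.037 [292.1 256. ] [287.1 237.3]
0.05 [292.  252.8] [286.6 236.7]
0.06 [291.9 250.3] [286.2 236.3]
0.07 [291.8 247.7] [285.8 235.9]
0.08 [291.7 245.2] [285.4 235.4]
0.09 [291.6 242.6] [285. 235.]
[ 0.55633594 -0.01877345  0.03711726] [-7.45930801e+00  4.06766283e+00  1.13797634e+02  2.08467148e-03
  6.21746733e+01  5.61386106e+01]
```

View pics/t2.png

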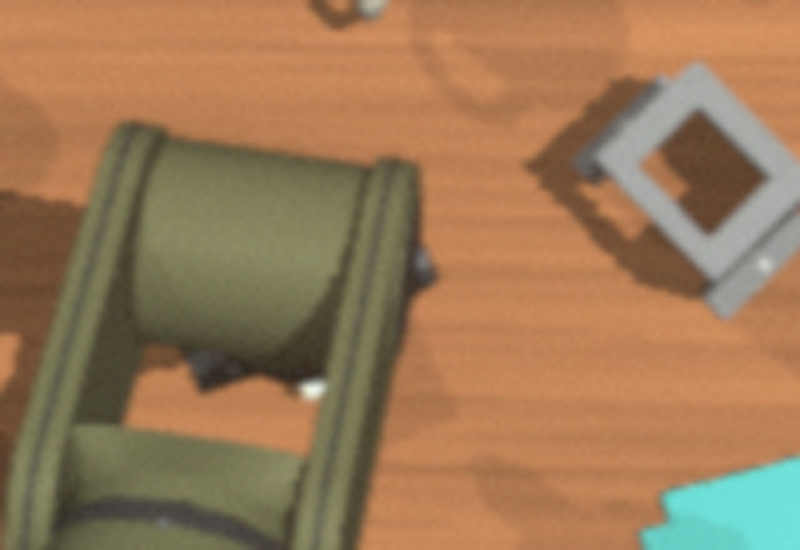

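```bash
python3 - <<'E'
from h import *
S=wristS();o=readout.get_obs();R=np.array(o['tool_rot']);p=np.array(o['ee_pos'])
for dz in(-.02,-.03,-.04,-.05,-.06): print(dz,[proj(S,p+R@np.array([.011,y,dz])).round(1) for y in(-.0428,0,.0428)])
E
python3 - <<'E'
import cv2
a=cv2.imread('pics/w5.png')[280:400,250:390];b=cv2.imread('pics/w3.png')[300:400,100:220]
cv2.imwrite('pics/z5.png',cv2.resize(a,None,fx=5,fy=5,interpolation=2))
E
```

```text
-0.02 [array([216.6, 276.3]), array([318. , 276.3]), array([419.5, 276.4])]
-0.03 [array([210.5, 285.8]), array([318. , 285.8]), array([425.4, 285.9])]
-0.04 [array([203.7, 296.5]), array([317.9, 296.5]), array([432.1, 296.6])]
-0.05 [array([196.1, 308.6]), array([317.8, 308.6]), array([439.6, 308.7])]
-0.06 [array([187.3, 322.4]), array([317.7, 322.5]), array([448.2, 322.6])]
```

View pics/z5.png

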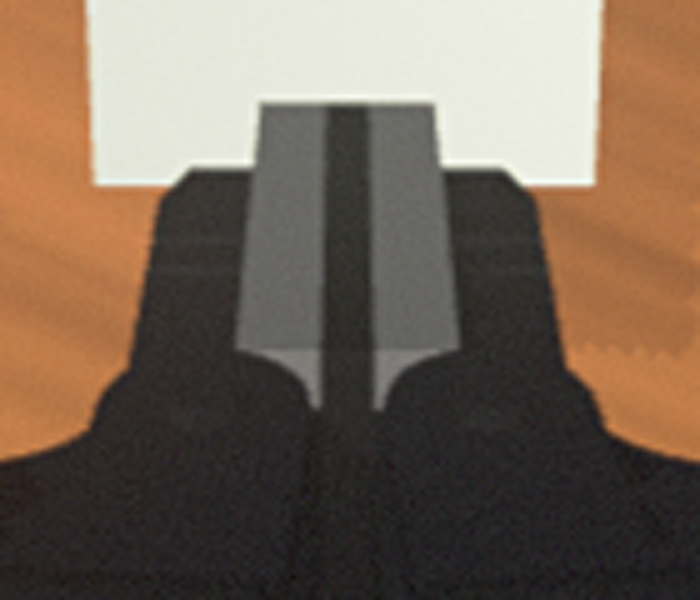

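Run:
```python
from h import *
R=tool(26.4)
p=np.array(readout.get_obs()['ee_pos'])
ctrl.move_l([p[0],p[1],.07],speed=.15)
ctrl.move_l([.53,-.09,.05],attitude=R,speed=.2)
ctrl.move_l([.53,-.09,-.015],speed=.1,until_force=5)
r=ctrl.move_l([.53,-.09,-.05],speed=.03,until_force=4)
o=readout.get_obs();print(r,o['ee_pos'],o['ft_force'],o['time_s'])
S=s('side');cv2.imwrite('pics/s3.png',cv2.resize(S['img'][180:330,200:420,::-1],None,fx=3.6,fy=3.6,interpolation=2))
ctrl.move_l([.53,-.09,.06],speed=.2)
```

```text
True [ 0.52986329 -0.0899914  -0.0377361 ] [-1.35559952  0.30411717  5.80371321] 9.4083
```

View pics/s3.png

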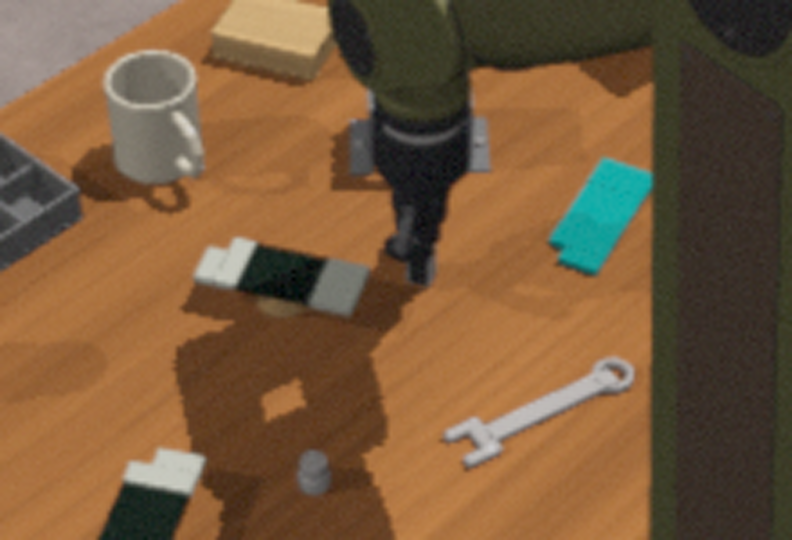

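Run:
```python
from h import *
OFF=.0375
c=np.array([.5951,.0003]);h=26.4;u=np.array([np.cos(np.radians(h)),np.sin(np.radians(h))])
g=c-.043*u
hand.ungrasp()
ctrl.move_l([*g,.06],attitude=tool(h),speed=.2)
print(ctrl.move_l([*g,.006-OFF],speed=.08,until_force=6))
S=wristS();cv2.imwrite('pics/w6.png',S['img'][:,:,::-1])
hand.grasp(45);o=readout.get_obs();print(o['width'],o['ft_force'],o['ee_pos'],o['time_s'])
S=wristS();cv2.imwrite('pics/w7.png',S['img'][:,:,::-1])
```

```text
False
0.04890095584911675 [-1.06119511  0.17807057  3.61011078] [ 0.55677079 -0.01881895 -0.03103877] 13.1833
```

View pics/w7.png

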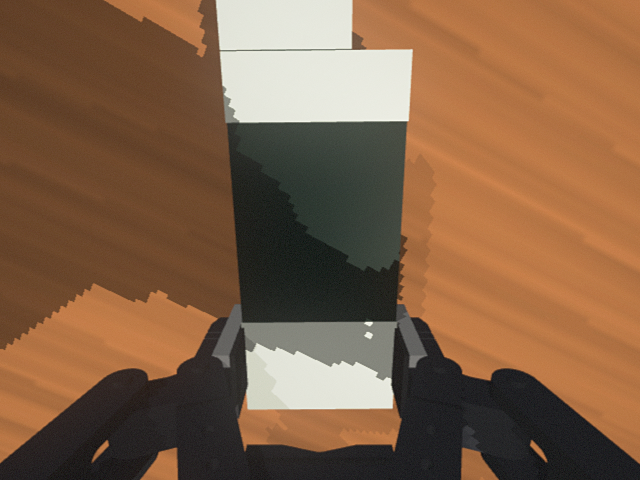

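Run:
```python
from h import *
o=readout.get_obs();p=np.array(o['ee_pos'])
ctrl.move_l([p[0],p[1],p[2]+.03],speed=.06)
ctrl.wait(.2);o=readout.get_obs();print(o['width'],o['ft_force'])
ctrl.move_l([p[0],p[1],p[2]+.10],speed=.12);ctrl.wait(.2)
o=readout.get_obs();print(o['width'],o['ee_pos'],o['time_s'])
S=wristS();cv2.imwrite('pics/w8.png',S['img'][:,:,::-1]);np.save('w8.npy',S,allow_pickle=True)
S=s('side');cv2.imwrite('pics/s4.png',cv2.resize(S['img'][150:300,200:420,::-1],None,fx=3.6,fy=3.6,interpolation=2))
```

```text
0.049165745664307085 [-0.11004138 -0.31862535 -0.75100285]
0.048870309866957846 [ 0.5558981  -0.018723    0.06768351] 15.025
```

View pics/w8.png

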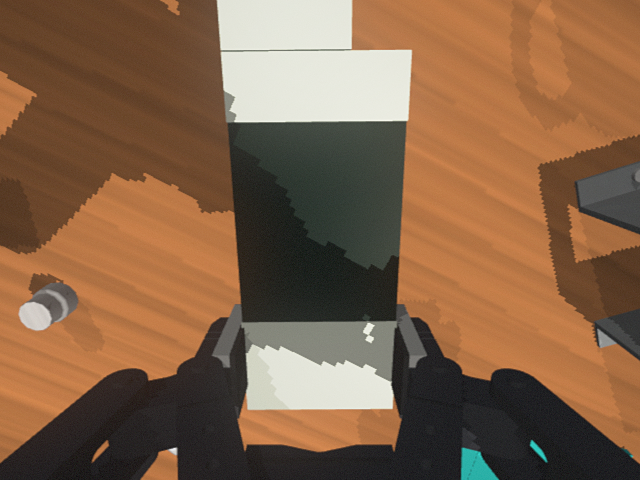

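View pics/s4.png

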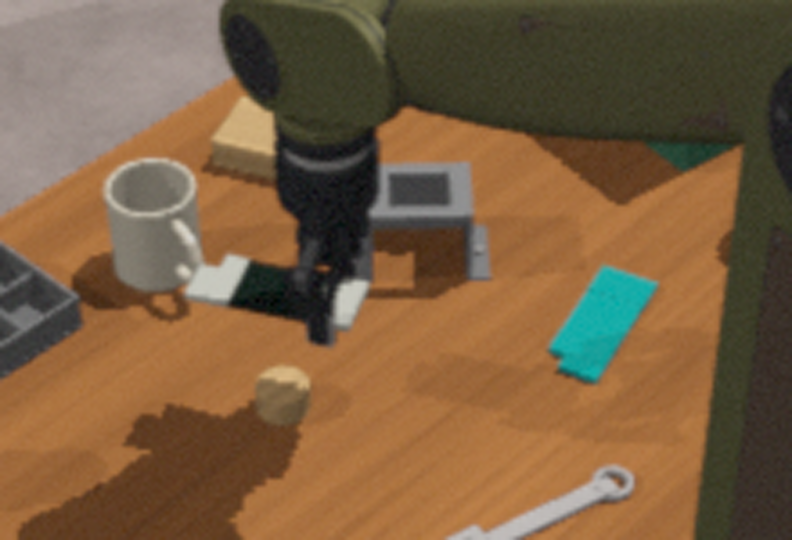

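Run:
```python
from h import *
S=np.load('w8.npy',allow_pickle=True).item();o=readout.get_obs();R=np.array(o['tool_rot']);p=np.array(o['ee_pos'])
for zt in(.128,.130,.132):
  Q=[R.T@(ray(S,uv,zt)-p) for uv in[(248,409),(392,409),(242,322),(398,322),(228.5,122),(408.5,122),(218,50),(412,50)]]
  print(zt,np.round(Q,4).tolist())
print(R)
```

```text
0.128 [[-0.0232, -0.0247, -0.0599], [-0.0231, 0.026, -0.0599], [0.0111, -0.0249, -0.0599], [0.0112, 0.0261, -0.06], [0.0738, -0.0251, -0.06], [0.0738, 0.0254, -0.06], [0.0922, -0.0267, -0.06], [0.0922, 0.0251, -0.0601]]
0.13 [[-0.0216, -0.0243, -0.0619], [-0.0215, 0.0256, -0.0619], [0.0122, -0.0245, -0.0619], [0.0122, 0.0257, -0.062], [0.0739, -0.0247, -0.062], [0.0739, 0.0249, -0.062], [0.092, -0.0262, -0.062], [0.092, 0.0246, -0.0621]]
0.132 [[-0.0199, -0.0239, -0.0639], [-0.0198, 0.0252, -0.0639], [0.0133, -0.0241, -0.0639], [0.0133, 0.0253, -0.064], [0.0739, -0.0243, -0.064], [0.0739, 0.0245, -0.064], [0.0917, -0.0258, -0.064], [0.0917, 0.0242, -0.0641]]
[[ 8.95714138e-01  4.44627784e-01 -1.52233224e-03]
 [ 4.44628570e-01 -8.95715017e-01  2.05732347e-04]
 [-1.27210153e-03 -8.61149778e-04 -9.99998820e-01]]
```

Run:
```python
from h import *
H=np.array([.640,-.2078]);h=-45.7;u=np.array([np.cos(np.radians(h)),np.sin(np.radians(h))])
f=lambda x,z:[*(H+(x-.090)*u),z-.059]
ctrl.goto(f(-.07,.127),tool(h))
o=readout.get_obs();print(o['width'],o['ee_pos'],o['time_s'])
print(ctrl.move_l(f(-.07,.04),speed=.10,until_force=6));ctrl.wait(.1)
o=readout.get_obs();print(np.array(o['ee_pos'])-f(-.07,.04),o['time_s'])
S=wristS();cv2.imwrite('pics/w9.png',S['img'][:,:,::-1]);np.save('w9.npy',S,allow_pickle=True)
S=s('side');cv2.imwrite('pics/s5.png',cv2.resize(S['img'][150:300,200:420,::-1],None,fx=3.6,fy=3.6,interpolation=2))
```

```text
0.048815501007086946 [ 0.52831068 -0.09315258  0.06795769] 16.1583
False
[ 0.00086746 -0.00023574  0.00097884] 17.275
```

View pics/w9.png

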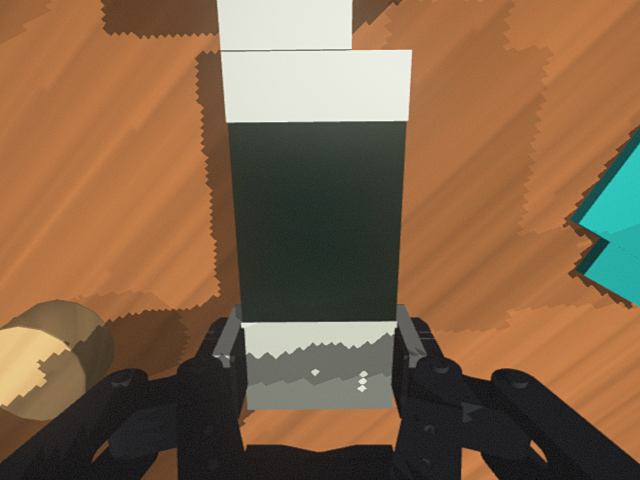

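View pics/s5.png

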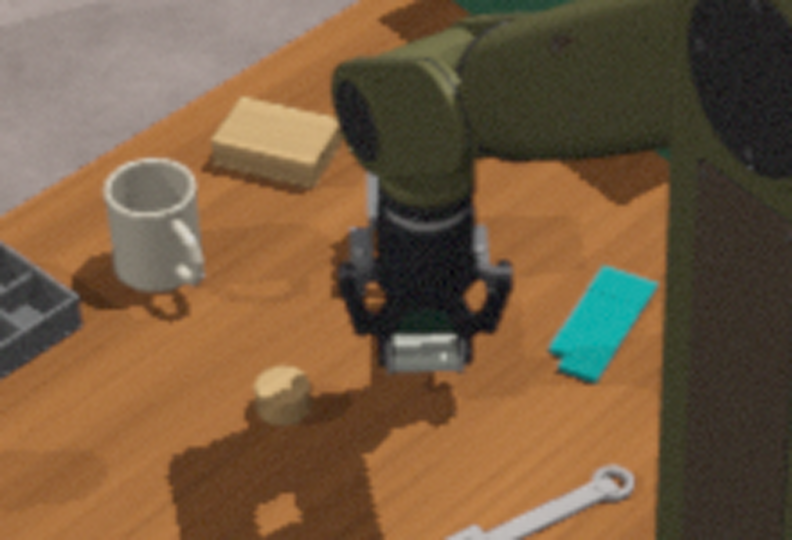

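Run:
```python
from h import *
H=np.array([.640,-.2078]);h=-45.7;u=np.array([np.cos(np.radians(h)),np.sin(np.radians(h))])
f=lambda x,z:[*(H+(x-.090)*u),z-.059]
print(ctrl.move_l(f(0,.04),speed=.04,until_force=5));ctrl.wait(.4)
o=readout.get_obs();d=np.array(o['ee_pos'])-f(0,.04);print(d,o['width'],o['ft_force'],o['time_s'],np.abs(o['qvel']).max())
S=wristS();cv2.imwrite('pics/w10.png',S['img'][:,:,::-1])
T=s('top');cv2.imwrite('pics/t3.png',cv2.resize(T['img'][140:270,240:400,::-1],None,fx=5,fy=5,interpolation=2))
S=s('side');cv2.imwrite('pics/s6.png',cv2.resize(S['img'][150:300,200:420,::-1],None,fx=3.6,fy=3.6,interpolation=2))
```

```text
False
[5.34192788e-07 2.52825325e-05 1.84945000e-05] 0.0491613700216074 [-0.67525619  1.02140274 -0.72755264] 19.675 0.07083946288518059
```

View pics/w10.png

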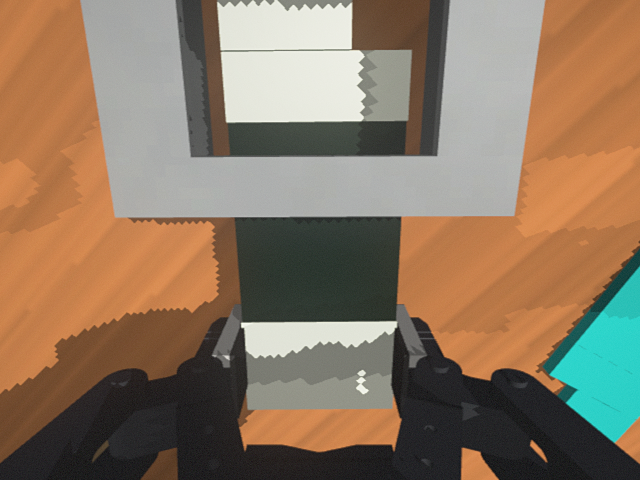

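View pics/t3.png

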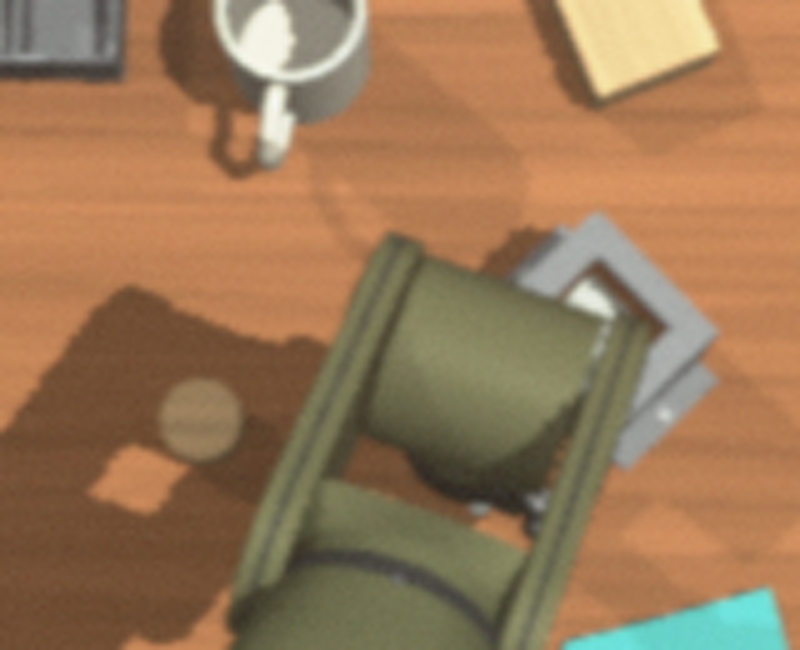

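View pics/s6.png

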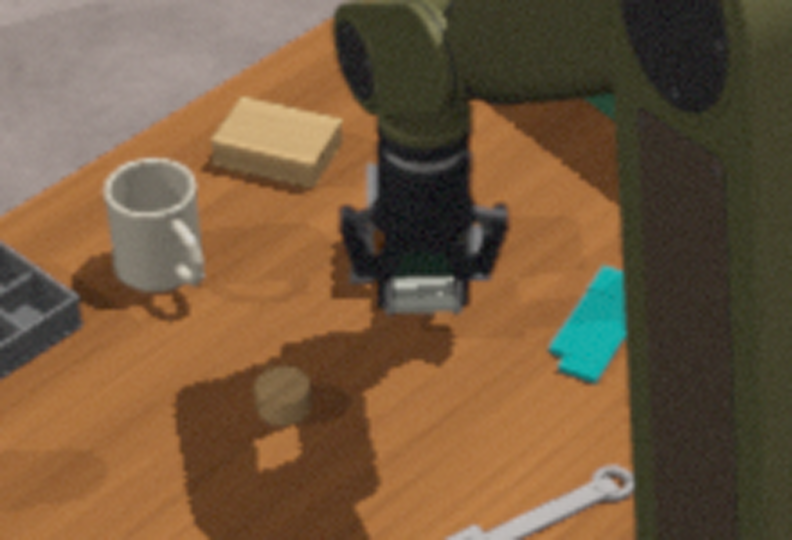

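Run:
```python
from h import *
S=wristS();o=readout.get_obs();R=np.array(o['tool_rot']);p=np.array(o['ee_pos'])
L=p+R@[.09,0,-.059]
for n,uv,z in[('win',(191,156),.074),('win',(437,156),.074),('roof',(115,216),.074),('roof',(519,215),.074),('dark',(229,122),.043),('dark',(408,121),.043)]:
  print(n,np.round(R.T@(ray(S,uv,z)-L),4))
print(np.arccos(-R[2,2]),o['time_s'])
```

```text
win [-0.0211 -0.0257 -0.034 ]
win [-0.0211  0.0257 -0.034 ]
roof [-0.034  -0.0435 -0.034 ]
roof [-0.0337  0.0447 -0.034 ]
dark [-0.0148 -0.0238 -0.003 ]
dark [-0.0145  0.0257 -0.003 ]
5.503668191159359e-05 19.875
```

```bash
python3 -c "
from workcell import *
job_done();o=readout.get_obs();print(o['width'],o['time_s'])"
```

```text
the job is handed in; nothing more can be done
the job is handed in; nothing more can be done
```

I took the label-up plate (the one nearest the mug, notch at the right) by its un-notched end, about 43 mm from its centre. I brought it level through the hood's mouth and handed the job in at about 19.9 s with the arm still holding it there. The interface gives no verdict, so I don't know the judged result.

**Last checks:**
- **Position:** in the wrist picture the label sits within about 1–2 mm of the window centre in both directions, about 40 mm above the bench.
- **Level:** the tool is tilted by less than 0.001 rad, and the plate had not shifted in the grip since pick-up.
- **Grip:** the finger opening was steady at 49 mm. The force changed by less than 5 N while the plate went in, so nothing suggests it touched the hood.
- **Other items:** the mug, which showed in the last pictures, looked undisturbed. I did not re-measure the face-down plate or the other bystanders, but the arm never touched them knowingly.

**First grasp missed:** the real fingertips end about 37.5 mm short of the stated TCP, so the first close went shut in the air above the plate without moving it. A touch on the bare bench and the side camera both confirmed the offset. I corrected for it and the second grasp held.

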